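Put the mate set back on its own coasters

ROBOT

A 7-joint arm with a two-finger parallel gripper is mounted at the origin on the work surface. World frame = base frame: x ahead of the robot, y to its left, z up, the work surface at z = 0. Lengths are in m, angles in degrees, forces in N, time in s.
With the tool pointing down it reaches from about 0.35 to 0.775 m from the base axis. Payload 3.1 kg.
Tool frame: the origin (TCP) lies at the very end of the fingers, on their centre line; the grasp point (between the pads) lies behind it (r.grip_point_offset is the x of the grasp point in the tool frame, in m); x points along the fingers, y is the direction in which the jaws open and shut, and the axes are right-handed (so a half turn about x gives the same grasp; the last joint's range is limited). The gripper opens to 85 mm and grips with 20 to 120 N. Pads are 22 mm wide; open, the fingers measure 114 mm over their backs; the gripper's body (76 mm by 85 mm) begins 54 mm behind the grasp point. The pads swing forward as they close: fully open they stand 13 mm farther back than shut.
Start: joints at [-76.129, 17.813, 0.802, 86.603, -0.252, 75.585, -1.558], TCP at [0.154, 0.528, 0.231] pointing down, gripper open.
Joint ranges: [-154.91, 154.91], [-16.99, 109.72], [-72.82, 74.43], [7.12, 147.25], [-82.49, 262.49], [11.32, 116.49], [-174.64, 174.64]. Speed limits (degrees/s): [159.86, 159.86, 180, 180, 180, 180, 180].

INTERFACE

Orientations are given as a 3x3 rotation matrix whose columns are the frame's x, y, z axes.
In Python, from workcell import r, imaging, workorder gives the robot as it stands. The module is installed in compiled form; this text tells all that it offers.
- The arm moves only by the tool step_arm, never from a script. Its arguments are lists of equal length, an entry for each row: "delta_pos": the shift along the tool's x, y, z in m, a list of three; "spin": the turn about the tool's x in degrees; "grip": the closure in counts, from 0 (fully open) to 255 (shut). A call has 1 to 8 rows; each row is the pose to reach, as a shift and turn from the pose commanded when the call began, along the tool's axes at that moment; what a row does not reach only later rows make up. A row lasts 1/8 s, in which the tool goes at most 62.5 mm and 10.7 degrees, less where a joint would pass 70% of its speed; a pose out of reach is approached as far as the arm can. A call with a gripper value outside its range is refused whole. The fingers move at their own pace and stop on an object; "grip_force" is the grip in N (left out, the last holds). Time passes only in rows, so rows that repeat a pose let the fingers close. It gives the time, the measured TCP pose, the force and the opening at its end, in the units of the state.
- r.get_obs(): the state, without advancing time (a new reading comes with each control period).
- imaging.get_image(name): name is "side" or "top" or "wrist"; returns a dict with "color" (480x640x3 uint8, red, green, blue), "vertical_fov" (degrees; the focal length in pixels is half the picture's height over the tangent of half this angle, whatever the lens; pixels are square), "cx", "cy" (the principal point, pixels), "k1" (the pictures are not rectified: a ray, as slopes to the right and down, at radius r is drawn at 1 + k1 r^2 times it, then the intrinsics apply), "cam_to_world" (4x4, takes a point from camera to world coordinates); the wrist camera has in their place "tool_from_camera" (4x4, takes a point from camera to tool coordinates, whose origin is the TCP and whose axes are the tool frame's). Camera axes: x right, y down, z forward; pixel columns grow to the right and rows downward; lengths in m; the calibration is good to about 2 mm. A picture is of the moment at which its call begins: read the wrist's pose just before it. There is no depth.
- workorder.hand_in(): hands the job in, once; it reports no verdict.
The state is a dict: "time": time; "joints": joint angles; "joint_velocities": joint speeds; "effort": joint torques, N m; "tool_pos": TCP position; "orientation": TCP orientation; "wrist_force": force on the tool from outside, world axes, zero at the start; "wrist_torque": the same for the moment, N m; "grip_width": finger opening in m.
Only numpy, scipy, OpenCV 4.12 (cv2) and the standard library are available. Lean on these libraries where they do the work, as an engineer would, in place of code of your own. Each camera call takes 0.05 s, during which the arm holds its last target. There are 200 camera calls.

TASK

On the parked lazy susan the four mate things stand on one another's coasters. Move each onto the coaster of its own colour, upright and wholly on it: the gourd in the green holder on green, the amber jar on yellow, the blue-capped flask on blue, the red-lidded sugar pot on red. On the way, set things down only on coasters (the cork one is spare), never on the bare wood or the tiles, do not tip any over, and leave the wooden stirring stick lying where it is.

Things in the scene. Friction and masses are not known exactly. Their poses are not given: they have to be found in the camera images.
- gourd: Loose drinking gourd in a green plastic holder: the holder is a straight cylinder 62 mm in diameter and 60 mm high; above it the brown gourd narrows to a steel-rimmed mouth, total height 86 mm. 150 to 260 g. The origin is the centre of the underside, z up; the body is round, so any grasp yaw does.
- jar: Loose small amber glass jar, straight body 62 mm in diameter and 56 mm high, with a yellow screw lid 58 mm across, total height 78 mm. 180 to 310 g. The origin is the centre of the underside, z up; the body is round, so any grasp yaw does.
- flask: Loose stainless steel flask, straight body 64 mm in diameter and 102 mm high, with a blue cap 49 mm across on top, total height 124 mm. 240 to 420 g. The origin is the centre of the underside, z up; the body is round, so any grasp yaw does.
- pot: Loose white ceramic sugar pot, straight body 66 mm in diameter and 58 mm high; red lid 68 mm across from 58 to 65 mm with a small knob, total height 78 mm. 210 to 370 g; the lid does not come off. The origin is the centre of the underside, z up; the body is round, so any grasp yaw does.
- green_coaster: Flat round green coaster, 90 mm across, 6 mm thick, fixed on the board of the lazy susan, whose wooden top is 30 mm above the tiles; the coaster's top is 36 mm above the tiles. Origin at the centre of its underside, z up. The gourd's own place. The five coasters stand in a ring of 115 mm radius, 135 mm from centre to neighbouring centre, in any order; the lazy susan is parked and does not turn.
- yellow_coaster: Flat round yellow coaster, 90 mm across, 6 mm thick, fixed on the board of the lazy susan, whose wooden top is 30 mm above the tiles; the coaster's top is 36 mm above the tiles. Origin at the centre of its underside, z up. The amber jar's own place.
- blue_coaster: Flat round blue coaster, 90 mm across, 6 mm thick, fixed on the board of the lazy susan, whose wooden top is 30 mm above the tiles; the coaster's top is 36 mm above the tiles. Origin at the centre of its underside, z up. The flask's own place.
- red_coaster: Flat round red coaster, 90 mm across, 6 mm thick, fixed on the board of the lazy susan, whose wooden top is 30 mm above the tiles; the coaster's top is 36 mm above the tiles. Origin at the centre of its underside, z up. The sugar pot's own place.
- cork_coaster: Flat round brown cork coaster, 90 mm across, 6 mm thick, fixed on the board of the lazy susan, whose wooden top is 30 mm above the tiles; the coaster's top is 36 mm above the tiles. Origin at the centre of its underside, z up. The spare place: empty at the start.
- stick: Loose wooden stirring stick, 110 x 11 x 7 mm, lying flat on the middle of the lazy susan, inside the ring of coasters. Origin at the centre of its underside, x along its length. A bystander, not to be moved.
Mind the look-alikes: they are no part of the job. There is more than one size of the pot; the job needs the middle-sized.

How it is judged:
By the outcome, as a careful person would: the job done as asked, in the order asked, and still so for the second after the job is handed in, with the robot touching nothing.
It also fails if it takes over 128 s, if anything falls off the work surface, if the arm or the gripper's body presses on something with over 40 N, if the wrist force passes 120 N, or if a joint passes its speed limit or range.

## Working session

There is one attempt and no reset: what is moved stays moved. The work goes in short steps, Python scripts to look and compute and a tool call to move; the robot and the scene stay as the last step left them, time stands still between calls to the robot, and variables do not carry over. Pictures are saved under pics/ and viewed, on a budget of 14 in all, crops included, one or two more only if the job needs it, and the job is handed in when it is done.

Besides the shell and the picture viewer there is one more tool, called after "Call:" by a JSON object that holds its "name" and its "arguments", one argument or row to a line. step_arm: Moves the arm, as the interface text tells. Its arguments: {"type":"object","properties":{"delta_pos":{"type":"array","items":{"type":"array","items":{"type":"number"}}},"spin":{"type":"array","items":{"type":"number"}},"grip":{"type":"array","items":{"type":"number"}},"grip_force":{"type":"number"}},"required":["delta_pos","spin","grip"]}

```bash
mkdir -p pics; cat > h.py <<'E'
from workcell import r, imaging, workorder
import numpy as np, cv2
def snap(n,f):
    o=r.get_obs(); d=imaging.get_image(n); cv2.imwrite(f'pics/{f}.png',d['color'][:,:,::-1])
    if n=='wrist':
        T=np.eye(4);T[:3,:3]=np.array(o['orientation']);T[:3,3]=o['tool_pos'];d['cam_to_world']=T@np.array(d['tool_from_camera'])
    np.savez(f'pics/{f}.npz',**{k:v for k,v in d.items()}); return d
def load(f): return dict(np.load(f'pics/{f}.npz'))
def K(d):
    f=240/np.tan(np.radians(float(d['vertical_fov']))/2); return np.array([[f,0,float(d['cx'])],[0,f,float(d['cy'])],[0,0,1]])
def dist(d): return np.array([float(d['k1']),0,0,0,0])
def ray(d,uv):
    p=cv2.undistortPoints(np.array(uv,float).reshape(-1,1,2),K(d),dist(d)).reshape(-1,2)
    M=np.array(d['cam_to_world']); v=np.c_[p,np.ones(len(p))]@M[:3,:3].T
    return M[:3,3],v
def atz(d,uv,z):
    o,v=ray(d,uv); return o+v*((z-o[2])/v[:,2])[:,None]
def proj(d,P):
    M=np.linalg.inv(np.array(d['cam_to_world'])); P=np.array(P,float).reshape(-1,3)
    return cv2.projectPoints(P,cv2.Rodrigues(M[:3,:3])[0],M[:3,3],K(d),dist(d))[0].reshape(-1,2)
def tri(obs):
    A=np.zeros((3,3));b=np.zeros(3)
    for d,uv in obs:
        o,v=ray(d,[uv]);v=v[0]/np.linalg.norm(v[0]);Q=np.eye(3)-np.outer(v,v);A+=Q;b+=Q@o
    return np.linalg.solve(A,b)
E
python3 - <<'E'
from h import *
o=r.get_obs()
for k in o: print(k,np.round(o[k],3).tolist())
print(r.grip_point_offset)
for n in('top','side','wrist'):
    d=snap(n,n+'0'); print(n,d['vertical_fov'],d['k1'],np.round(d['cam_to_world'],3).tolist())
E
```

```text
time 0.0
joints [-76.129, 17.862, 0.801, 86.693, -0.253, 75.583, -1.559]
joint_velocities [0.0, -0.003, -0.022, -0.027, 0.076, -0.052, 0.143]
effort [-0.001, -37.991, 0.146, -23.059, 0.012, 0.014, 0.0]
tool_pos [0.154, 0.527, 0.23]
orientation [[-0.001, 0.28, 0.96], [-0.002, 0.96, -0.28], [-1.0, -0.002, 0.0]]
wrist_force [-0.039, 0.28, 0.101]
wrist_torque [0.053, 0.037, -0.002]
grip_width 0.086
-0.0187
top 52.841947239958174 0.010308158748614552 [[0.005, -0.999, 0.053, 0.576], [-0.999, -0.003, 0.036, 0.033], [-0.035, -0.053, -0.998, 0.813], [0.0, 0.0, 0.0, 1.0]]
side 54.95301006465796 -0.09773874116409936 [[-0.779, -0.458, 0.428, 0.338], [-0.627, 0.581, -0.52, 0.397], [-0.011, -0.673, -0.739, 0.525], [0.0, 0.0, 0.0, 1.0]]
wrist 65.18209621592177 -0.07255056954945274 [[0.28, 0.921, 0.27, 0.084], [0.96, -0.267, -0.082, 0.548], [-0.003, 0.283, -0.959, 0.372], [0.0, 0.0, 0.0, 1.0]]
```

View pics/top0.png

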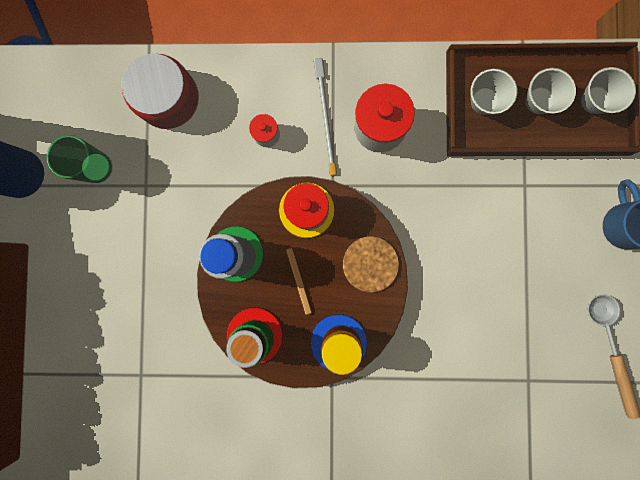

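View pics/side0.png

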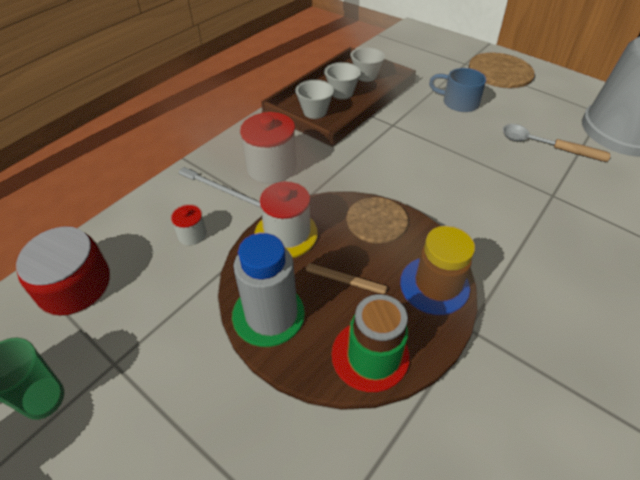

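Pots: large (385,117), middle (306,205, standing on the yellow coaster), small (264,128). The one wanted is the middle-sized, at (306,205). Other look-alikes are the green cup (78,160) and the red tin (158,85). Cork (371,264) is empty.

```bash
cat > m.py <<'E'
from h import *
T,S=load('top0'),load('side0')
H={'red':[(0,8),(170,180)],'green':[(45,80)],'blue':[(105,125)],'yellow':[(22,32)]}
def blob(d,col,uv):
    hsv=cv2.cvtColor(d['color'],cv2.COLOR_RGB2HSV); h,s,v=cv2.split(hsv)
    m=np.zeros(h.shape,np.uint8)
    for a,b in H[col]: m|=((h>=a)&(h<=b)&(s>150)&(v>70)).astype(np.uint8)
    n,l,st,c=cv2.connectedComponentsWithStats(m)
    ys,xs=np.nonzero(l); i=np.argmin((xs-uv[0])**2+(ys-uv[1])**2); k=l[ys[i],xs[i]]
    return np.argwhere(l==k)[:,::-1].astype(float),c[k]
E
python3 - <<'E'
from m import *
seed={'red':((240,318),(345,365)),'green':((252,240),(245,320)),'blue':((322,330),(412,285)),'yellow':((306,232),(262,238))}
for k,(a,b) in seed.items():
    for n,d,uv in(('top',T,a),('side',S,b)):
        p,_=blob(d,k,uv); P=atz(d,p,.036)[:,:2].astype(np.float32)
        c,R=cv2.minEnclosingCircle(P); print(k,n,len(p),np.round(c,4),round(R,4))
print('cork',tri([(T,(371,264)),(S,(377,219.5))]),atz(T,[(371,264)],.036),atz(S,[(377,219.5)],.036))
for k,c,a,b in(('flask','blue',(219,256),(263,250)),('jar','yellow',(342,355),(450,245)),('pot','red',(306,205),(285,200))):
    pa,ca=blob(T,c,a);pb,cb=blob(S,c,b); print(k,len(pa),len(pb),ca,cb)
    for d,p in((T,pa),(S,pb)):
        z={'flask':.158,'jar':.112,'pot':.099}[k]
        print('   ',atz(d,[p.mean(0)],z),np.ptp(p,axis=0))
    print('  tri',tri([(T,ca),(S,cb)]))
print('gourd',tri([(T,(246,348.5)),(S,(381,317))]))
E
python3 - <<'E'
from h import *
a=load('top0')['color'][165:395,190:420,::-1]; b=load('side0')['color'][170:400,210:490,::-1]
cv2.imwrite('pics/c0.png',np.hstack([cv2.resize(a,(400,400)),cv2.resize(b,(400,400))]))
E
```

```text
red top 979 [0.4526 0.1662] 0.0457
red side 1714 [0.4523 0.1686] 0.0467
green top 584 [0.5837 0.1986] 0.0448
green side 951 [0.5816 0.2008] 0.0445
blue top 941 [0.4433 0.0312] 0.0448
blue side 860 [0.4418 0.0365] 0.0427
yellow top 677 [0.6551 0.084 ] 0.0451
yellow side 77 [0.6928 0.1007] 0.0124
cork [ 0.56805591 -0.02127319  0.03010779] [[ 0.5680425  -0.02091443  0.036     ]] [[ 0.56539555 -0.01624212  0.036     ]]
flask 937 1617 [217.37993597 255.57203842] [260.94990724 255.34508349]
    [[0.57969867 0.19662781 0.158     ]] [33. 33.]
    [[0.57386087 0.2028174  0.158     ]] [46. 44.]
  tri [0.5795115  0.19853133 0.14959831]
jar 1301 1735 [341.25518832 353.51575711] [448.63631124 247.5832853 ]
    [[0.4406747  0.02689316 0.112     ]] [39. 41.]
    [[0.43852453 0.03359969 0.112     ]] [49. 43.]
  tri [0.4397922  0.02706932 0.10493775]
pot 1583 1039 [305.67277322 205.46936197] [283.96150144 202.23676612]
    [[0.65508316 0.08026277 0.099     ]] [44. 45.]
    [[0.65024102 0.08680937 0.099     ]] [48. 34.]
  tri [0.65605962 0.08086874 0.09092178]
gourd [0.44741633 0.16361842 0.11644563]
```

View pics/c0.png

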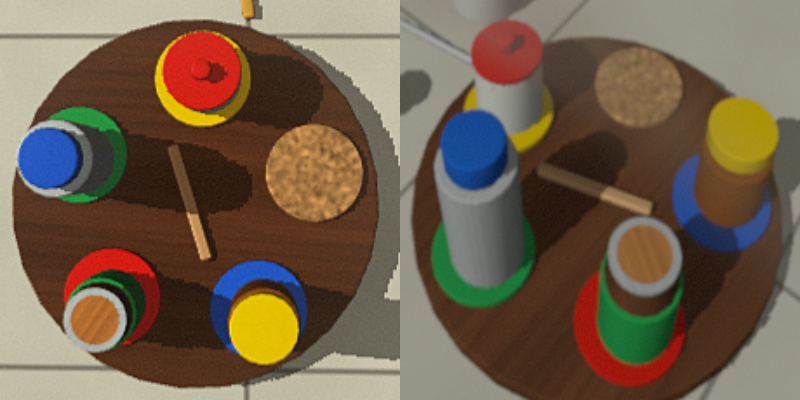

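The crop confirms the choice: the red-lidded middle-sized pot is on the yellow coaster, the flask is on green, the gourd on red and the jar on blue. Coaster distances and heights fit (135 mm apart, R≈45 mm). First I square up the tool.

Call:
{"name": "step_arm", "arguments": {
  "delta_pos": [
    [0, 0, 0],
    [0, 0, 0],
    [0, 0, 0]
  ],
  "spin": [-8, -16.3, -16.3],
  "grip": [0, 0, 0]
}}

```text
time: 0.52
tool_pos: [0.1539, 0.5277, 0.2309]
orientation: [[-0.0, 0.001, 1.0], [-0.001, 1.0, -0.001], [-1.0, -0.001, -0.0]]
wrist_force: [0.3, 0.6, -0.8]
grip_width: 0.0857
```

Call:
{"name": "step_arm", "arguments": {
  "delta_pos": [
    [-0.02, -0.03, 0.03],
    [-0.03, -0.06, 0.07],
    [-0.03, -0.1, 0.11],
    [-0.03, -0.14, 0.15],
    [-0.03, -0.18, 0.19],
    [-0.03, -0.21, 0.23],
    [-0.03, -0.23, 0.25],
    [-0.03, -0.23, 0.25]
  ],
  "spin": [0, 0, 0, 0, 0, 0, 0, 0],
  "grip": [0, 0, 0, 0, 0, 0, 0, 0]
}}

```text
time: 1.52
tool_pos: [0.4062, 0.2955, 0.2612]
orientation: [[0.001, 0.008, 1.0], [-0.001, 1.0, -0.008], [-1.0, -0.001, 0.001]]
wrist_force: [0.3, 1.5, 0.4]
grip_width: 0.0854
```

Call:
{"name": "step_arm", "arguments": {
  "delta_pos": [
    [0, -0.03, 0.03],
    [0, -0.06, 0.06],
    [0, -0.1, 0.09],
    [0, -0.14, 0.12],
    [0, -0.18, 0.15],
    [0, -0.2, 0.16],
    [0, -0.208, 0.166],
    [0, -0.208, 0.166]
  ],
  "spin": [0, 0, 0, 0, 0, 0, 0, 0],
  "grip": [0, 0, 0, 0, 0, 0, 0, 0]
}}

```text
time: 2.52
tool_pos: [0.57, 0.0919, 0.2611]
orientation: [[-0.001, -0.002, 1.0], [0.001, 1.0, 0.002], [-1.0, 0.001, -0.001]]
wrist_force: [-0.5, 0.1, -0.4]
grip_width: 0.0857
```

```bash
python3 - <<'E'
from h import *
d=snap('wrist','w1')
im=d['color'][:,:,::-1].copy()
def circ(c,R,z,col):
    a=np.linspace(0,2*np.pi,60); p=proj(d,np.c_[c[0]+R*np.cos(a),c[1]+R*np.sin(a),0*a+z]); cv2.polylines(im,[p.astype(np.int32)],True,col,1)
for c in((.4526,.1662),(.5837,.1986),(.4433,.0312),(.6551,.084),(.568,-.021)): circ(c,.045,.036,(255,0,255))
circ((.655,.081),.034,.101,(255,255,0)); circ((.5795,.1975),.0245,.16,(255,255,0)); circ((.440,.028),.029,.114,(255,255,0))
cv2.imwrite('pics/w1o.png',im); print(r.get_obs()['tool_pos'])
E
```

```text
[0.56971221 0.09267383 0.26112646]
```

View pics/w1o.png

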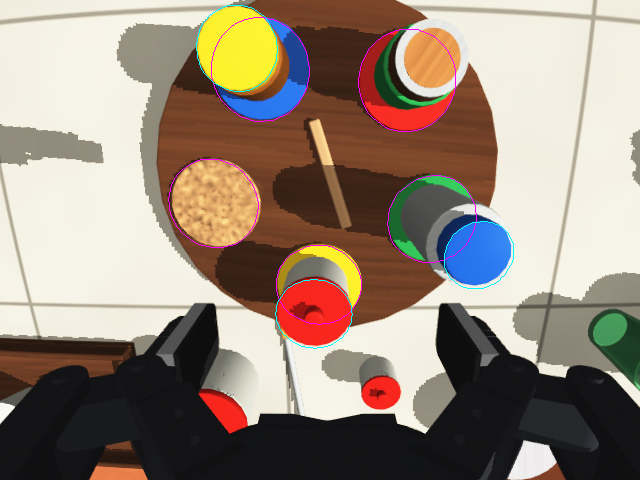

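Wrist overlay matches both coasters and tops within about 2 px: pot lid (314,313), jar lid (237,48), flask cap (478,253), cork (214,202). The poses are good, so I'll pick the pot.

Call:
{"name": "step_arm", "arguments": {
  "delta_pos": [
    [0, -0.005, 0.04],
    [0, -0.009, 0.085],
    [0.04, -0.009, 0.085],
    [0.09, -0.009, 0.085],
    [0.13, -0.009, 0.085],
    [0.17, -0.009, 0.085],
    [0.2, -0.009, 0.085],
    [0.213, -0.009, 0.085]
  ],
  "spin": [0, 0, 0, 0, 0, 0, 0, 0],
  "grip": [0, 0, 0, 0, 0, 0, 0, 0],
  "grip_force": 40
}}

```text
time: 3.58
tool_pos: [0.6532, 0.0842, 0.046]
orientation: [[-0.004, -0.004, 1.0], [0.001, 1.0, 0.004], [-1.0, 0.001, -0.004]]
wrist_force: [-0.6, -0.7, 0.4]
grip_width: 0.0851
```

Call:
{"name": "step_arm", "arguments": {
  "delta_pos": [
    [0, 0, 0],
    [0, 0, 0],
    [0, 0, 0],
    [0, 0, 0],
    [0, 0, 0],
    [0, 0, 0],
    [0, 0, 0],
    [0, 0, 0]
  ],
  "spin": [0, 0, 0, 0, 0, 0, 0, 0],
  "grip": [0, 20, 60, 100, 140, 180, 220, 255]
}}

```text
time: 4.58
tool_pos: [0.6569, 0.0813, 0.0505]
orientation: [[0.004, -0.001, 1.0], [0.0, 1.0, 0.001], [-1.0, 0.0, 0.004]]
wrist_force: [-0.4, -0.4, 6.8]
grip_width: 0.0652
```

Call:
{"name": "step_arm", "arguments": {
  "delta_pos": [
    [0, 0, 0],
    [0, 0, 0],
    [-0.005, 0, 0],
    [-0.015, 0, 0],
    [-0.03, 0, 0],
    [-0.05, 0, 0],
    [-0.07, 0, 0],
    [-0.09, 0, 0]
  ],
  "spin": [0, 0, 0, 0, 0, 0, 0, 0],
  "grip": [255, 255, 255, 255, 255, 255, 255, 255]
}}

```text
time: 5.58
tool_pos: [0.6554, 0.0814, 0.1398]
orientation: [[0.001, -0.001, 1.0], [0.0, 1.0, 0.001], [-1.0, 0.0, 0.001]]
wrist_force: [0.7, -0.4, -2.4]
grip_width: 0.0649
```

Call:
{"name": "step_arm", "arguments": {
  "delta_pos": [
    [0, -0.02, -0.017],
    [0, -0.045, -0.04],
    [0, -0.07, -0.062],
    [0, -0.09, -0.078],
    [0, -0.102, -0.087],
    [0, -0.102, -0.087],
    [0.025, -0.102, -0.087],
    [0.05, -0.102, -0.087]
  ],
  "spin": [0, 0, 0, 0, 0, 0, 0, 0],
  "grip": [255, 255, 255, 255, 255, 255, 255, 255]
}}

```text
time: 6.58
tool_pos: [0.57, -0.0186, 0.0882]
orientation: [[0.002, -0.003, 1.0], [0.001, 1.0, 0.003], [-1.0, 0.001, 0.002]]
wrist_force: [0.5, 0.2, -2.9]
grip_width: 0.0653
```

Call:
{"name": "step_arm", "arguments": {
  "delta_pos": [
    [0.015, 0, 0],
    [0.025, 0, 0],
    [0.033, 0, 0],
    [0.037, 0, 0],
    [0.039, 0, 0],
    [0.039, 0, 0]
  ],
  "spin": [0, 0, 0, 0, 0, 0],
  "grip": [255, 255, 255, 255, 255, 255]
}}

```text
time: 7.32
tool_pos: [0.5687, -0.0206, 0.0505]
orientation: [[0.001, -0.001, 1.0], [0.0, 1.0, 0.001], [-1.0, 0.0, 0.001]]
wrist_force: [-4.0, 0.7, 4.0]
grip_width: 0.0654
```

Call:
{"name": "step_arm", "arguments": {
  "delta_pos": [
    [0, 0, 0],
    [0, 0, 0],
    [0, 0, 0],
    [0, 0, 0],
    [-0.02, 0, 0],
    [-0.06, 0, 0],
    [-0.11, 0, 0],
    [-0.15, 0, 0]
  ],
  "spin": [0, 0, 0, 0, 0, 0, 0, 0],
  "grip": [150, 80, 0, 0, 0, 0, 0, 0]
}}

```text
time: 8.32
tool_pos: [0.5691, -0.0208, 0.2013]
orientation: [[0.002, -0.001, 1.0], [-0.0, 1.0, 0.001], [-1.0, -0.0, 0.002]]
wrist_force: [0.5, 0.3, 0.4]
grip_width: 0.0856
```

```bash
python3 - <<'E'
from h import *
d=snap('wrist','w2'); im=d['color'][:,:,::-1].copy()
def circ(c,R,z,col):
    a=np.linspace(0,2*np.pi,60); p=proj(d,np.c_[c[0]+R*np.cos(a),c[1]+R*np.sin(a),0*a+z]); cv2.polylines(im,[p.astype(np.int32)],True,col,1)
for c in((.4526,.1662),(.5837,.1986),(.4433,.0312),(.6551,.084),(.568,-.021)): circ(c,.045,.036,(255,0,255))
circ((.568,-.021),.034,.101,(255,255,0)); circ((.440,.028),.029,.114,(255,255,0)); circ((.4474,.1636),.023,.122,(255,255,0))
cv2.imwrite('pics/w2o.png',im); print(r.get_obs()['tool_pos'])
E
```

```text
[ 0.57252204 -0.02113824  0.20723791]
```

View pics/w2o.png

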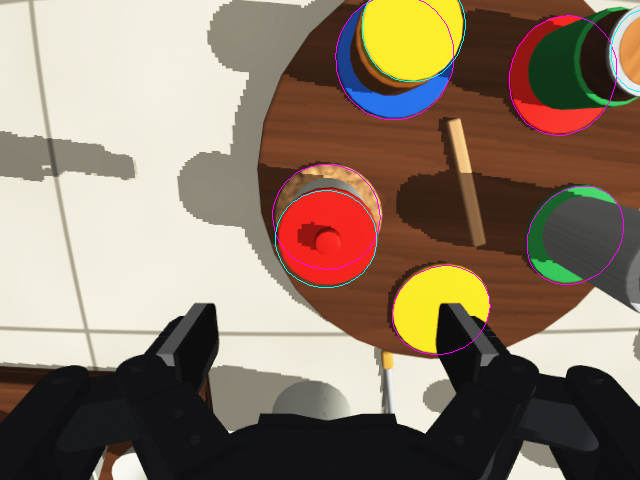

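Pot is upright and centred on cork (325,238), and the yellow coaster is free. Next, the jar.

Call:
{"name": "step_arm", "arguments": {
  "delta_pos": [
    [0, 0.015, -0.04],
    [0, 0.035, -0.085],
    [0, 0.049, -0.128],
    [0, 0.049, -0.128],
    [0.04, 0.049, -0.128],
    [0.08, 0.049, -0.128],
    [0.12, 0.049, -0.128],
    [0.145, 0.049, -0.128]
  ],
  "spin": [0, 0, 0, 0, 0, 0, 0, 0],
  "grip": [0, 0, 0, 0, 0, 0, 0, 0]
}}

```text
time: 9.38
tool_pos: [0.4407, 0.0275, 0.0525]
orientation: [[-0.001, 0.0, 1.0], [-0.001, 1.0, -0.0], [-1.0, -0.001, -0.001]]
wrist_force: [0.0, 0.2, 0.7]
grip_width: 0.0855
```

Call:
{"name": "step_arm", "arguments": {
  "delta_pos": [
    [0, 0, 0],
    [0, 0, 0],
    [0, 0, 0],
    [0, 0, 0],
    [0, 0, 0],
    [0, 0, 0],
    [0, 0, 0],
    [0, 0, 0]
  ],
  "spin": [0, 0, 0, 0, 0, 0, 0, 0],
  "grip": [0, 20, 60, 100, 140, 180, 220, 255]
}}

```text
time: 10.38
tool_pos: [0.442, 0.0281, 0.0558]
orientation: [[0.004, -0.001, 1.0], [0.0, 1.0, 0.001], [-1.0, 0.0, 0.004]]
wrist_force: [-0.6, -1.1, 6.5]
grip_width: 0.0611
```

Call:
{"name": "step_arm", "arguments": {
  "delta_pos": [
    [0, 0, 0],
    [0, 0, 0],
    [-0.005, 0, 0],
    [-0.015, 0, 0],
    [-0.03, 0, 0],
    [-0.05, 0, 0],
    [-0.07, 0, 0],
    [-0.09, 0, 0]
  ],
  "spin": [0, 0, 0, 0, 0, 0, 0, 0],
  "grip": [255, 255, 255, 255, 255, 255, 255, 255]
}}

```text
time: 11.38
tool_pos: [0.4399, 0.0283, 0.1451]
orientation: [[-0.0, -0.001, 1.0], [0.0, 1.0, 0.001], [-1.0, 0.0, -0.0]]
wrist_force: [1.0, 0.7, -2.4]
grip_width: 0.0611
```

Call:
{"name": "step_arm", "arguments": {
  "delta_pos": [
    [-0.02, 0.005, 0.02],
    [-0.02, 0.015, 0.06],
    [-0.02, 0.026, 0.1],
    [-0.02, 0.036, 0.14],
    [-0.02, 0.047, 0.18],
    [-0.02, 0.053, 0.205],
    [0, 0.056, 0.215],
    [0.03, 0.056, 0.215]
  ],
  "spin": [0, 0, 0, 0, 0, 0, 0, 0],
  "grip": [255, 255, 255, 255, 255, 255, 255, 255]
}}

```text
time: 12.38
tool_pos: [0.6555, 0.0846, 0.1132]
orientation: [[0.0, -0.001, 1.0], [0.0, 1.0, 0.001], [-1.0, 0.0, 0.0]]
wrist_force: [-1.1, -0.3, -2.9]
grip_width: 0.0611
```

Call:
{"name": "step_arm", "arguments": {
  "delta_pos": [
    [0.025, 0, 0],
    [0.042, 0, 0],
    [0.053, 0, 0],
    [0.057, 0, 0],
    [0.059, 0, 0],
    [0.059, 0, 0]
  ],
  "spin": [0, 0, 0, 0, 0, 0],
  "grip": [255, 255, 255, 255, 255, 255]
}}

```text
time: 13.12
tool_pos: [0.6561, 0.0844, 0.0562]
orientation: [[0.002, -0.001, 1.0], [0.0, 1.0, 0.001], [-1.0, 0.0, 0.002]]
wrist_force: [0.5, 0.3, -2.5]
grip_width: 0.0607
```

Call:
{"name": "step_arm", "arguments": {
  "delta_pos": [
    [0.001, 0, 0],
    [0.002, 0, 0],
    [0.002, 0, 0]
  ],
  "spin": [0, 0, 0],
  "grip": [255, 255, 255]
}}

```text
time: 13.5
tool_pos: [0.6561, 0.0845, 0.056]
orientation: [[0.002, -0.001, 1.0], [0.001, 1.0, 0.001], [-1.0, 0.001, 0.002]]
wrist_force: [-3.4, 0.2, 7.5]
grip_width: 0.0607
```

Call:
{"name": "step_arm", "arguments": {
  "delta_pos": [
    [0, 0, 0],
    [0, 0, 0],
    [0, 0, 0],
    [0, 0, 0],
    [-0.02, 0, 0],
    [-0.06, 0, 0],
    [-0.11, 0, 0],
    [-0.17, 0, 0]
  ],
  "spin": [0, 0, 0, 0, 0, 0, 0, 0],
  "grip": [150, 80, 0, 0, 0, 0, 0, 0]
}}

```text
time: 14.5
tool_pos: [0.6546, 0.0844, 0.2235]
orientation: [[-0.002, -0.001, 1.0], [-0.0, 1.0, 0.001], [-1.0, -0.0, -0.002]]
wrist_force: [1.6, 0.4, -0.2]
grip_width: 0.0853
```

Call:
{"name": "step_arm", "arguments": {
  "delta_pos": [
    [0, 0.03, -0.02],
    [0, 0.07, -0.045],
    [0, 0.1, -0.066],
    [0, 0.114, -0.075],
    [0, 0.114, -0.075],
    [0.04, 0.114, -0.075],
    [0.085, 0.114, -0.075],
    [0.123, 0.114, -0.075]
  ],
  "spin": [0, 0, 0, 0, 0, 0, 0, 0],
  "grip": [0, 0, 0, 0, 0, 0, 0, 0]
}}

```text
time: 15.5
tool_pos: [0.5815, 0.1948, 0.0986]
orientation: [[0.001, 0.003, 1.0], [-0.003, 1.0, -0.003], [-1.0, -0.003, 0.001]]
wrist_force: [-0.2, -0.0, -0.7]
grip_width: 0.0855
```

Call:
{"name": "step_arm", "arguments": {
  "delta_pos": [
    [0, 0, 0],
    [0, 0, 0],
    [0, 0, 0],
    [0, 0, 0],
    [0, 0, 0],
    [0, 0, 0],
    [0, 0, 0],
    [0, 0, 0]
  ],
  "spin": [0, 0, 0, 0, 0, 0, 0, 0],
  "grip": [0, 20, 60, 100, 140, 180, 220, 255]
}}

```text
time: 16.5
tool_pos: [0.5824, 0.1976, 0.103]
orientation: [[0.005, 0.0, 1.0], [0.0, 1.0, -0.0], [-1.0, 0.0, 0.005]]
wrist_force: [0.2, -1.2, 5.8]
grip_width: 0.0635
```

Call:
{"name": "step_arm", "arguments": {
  "delta_pos": [
    [0, 0, 0],
    [0, 0, 0],
    [-0.005, 0, 0],
    [-0.015, 0, 0],
    [-0.03, 0, 0],
    [-0.05, 0, 0],
    [-0.075, 0, 0],
    [-0.1, 0, 0]
  ],
  "spin": [0, 0, 0, 0, 0, 0, 0, 0],
  "grip": [255, 255, 255, 255, 255, 255, 255, 255]
}}

```text
time: 17.5
tool_pos: [0.5801, 0.1986, 0.2018]
orientation: [[0.0, -0.001, 1.0], [0.0, 1.0, 0.001], [-1.0, 0.0, 0.0]]
wrist_force: [0.8, -0.2, -2.9]
grip_width: 0.063
```

Call:
{"name": "step_arm", "arguments": {
  "delta_pos": [
    [0, -0.015, -0.012],
    [0, -0.045, -0.037],
    [0, -0.078, -0.064],
    [0, -0.111, -0.091],
    [0, -0.141, -0.116],
    [0, -0.16, -0.131],
    [0, -0.167, -0.137],
    [0.01, -0.167, -0.137]
  ],
  "spin": [0, 0, 0, 0, 0, 0, 0, 0],
  "grip": [255, 255, 255, 255, 255, 255, 255, 255]
}}

```text
time: 18.5
tool_pos: [0.4446, 0.0316, 0.1913]
orientation: [[0.004, -0.0, 1.0], [0.001, 1.0, 0.0], [-1.0, 0.001, 0.004]]
wrist_force: [0.5, 0.2, -3.1]
grip_width: 0.0635
```

Call:
{"name": "step_arm", "arguments": {
  "delta_pos": [
    [0.025, 0, 0],
    [0.05, 0, 0],
    [0.07, 0, 0],
    [0.082, 0, 0],
    [0.088, 0, 0],
    [0.09, 0, 0],
    [0.091, 0, 0],
    [0.091, 0, 0]
  ],
  "spin": [0, 0, 0, 0, 0, 0, 0, 0],
  "grip": [255, 255, 255, 255, 255, 255, 255, 255]
}}

```text
time: 19.5
tool_pos: [0.4437, 0.0319, 0.103]
orientation: [[0.0, -0.001, 1.0], [0.002, 1.0, 0.001], [-1.0, 0.002, 0.0]]
wrist_force: [-10.1, -1.3, 22.2]
grip_width: 0.0632
```

Call:
{"name": "step_arm", "arguments": {
  "delta_pos": [
    [-0.001, 0, 0],
    [-0.002, 0, 0],
    [-0.002, 0, 0]
  ],
  "spin": [0, 0, 0],
  "grip": [255, 255, 255]
}}

```text
time: 19.88
tool_pos: [0.4435, 0.0319, 0.103]
orientation: [[0.0, -0.001, 1.0], [0.001, 1.0, 0.001], [-1.0, 0.001, 0.0]]
wrist_force: [-5.1, 0.7, 9.6]
grip_width: 0.0633
```

Call:
{"name": "step_arm", "arguments": {
  "delta_pos": [
    [0, 0, 0],
    [0, 0, 0],
    [0, 0, 0],
    [0, 0, 0],
    [-0.02, 0, 0],
    [-0.05, 0, 0],
    [-0.09, 0, 0],
    [-0.12, 0, 0]
  ],
  "spin": [0, 0, 0, 0, 0, 0, 0, 0],
  "grip": [150, 80, 0, 0, 0, 0, 0, 0]
}}

```text
time: 20.88
tool_pos: [0.4443, 0.0313, 0.2231]
orientation: [[0.003, -0.001, 1.0], [0.0, 1.0, 0.001], [-1.0, 0.0, 0.003]]
wrist_force: [0.3, 0.4, -0.5]
grip_width: 0.0853
```

```bash
python3 - <<'E'
from h import *
d=snap('wrist','w3'); im=d['color'][:,:,::-1].copy()
t=snap('top','t3'); im2=t['color'][:,:,::-1].copy()
def circ(im,d,c,R,z,col=(255,255,0)):
    a=np.linspace(0,2*np.pi,60); p=proj(d,np.c_[c[0]+R*np.cos(a),c[1]+R*np.sin(a),0*a+z]); cv2.polylines(im,[p.astype(np.int32)],True,col,1)
for i,dd in((im,d),(im2,t)):
  for c in((.4526,.1662),(.5837,.1986),(.4433,.0312),(.6551,.084),(.568,-.021)): circ(i,dd,c,.045,.036,(255,0,255))
  circ(i,dd,(.568,-.021),.034,.101); circ(i,dd,(.655,.084),.029,.114); circ(i,dd,(.4474,.1636),.023,.122); circ(i,dd,(.443,.031),.0245,.16)
a=im2[150:400,180:430]
cv2.imwrite('pics/w3o.png',np.hstack([cv2.resize(a,(400,400)),cv2.resize(im,(400,300),interpolation=cv2.INTER_AREA).copy() if 0 else cv2.copyMakeBorder(cv2.resize(im,(400,300),interpolation=cv2.INTER_AREA),0,100,0,0,0)]))
E
```

```text
(no output)
```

View pics/w3o.png

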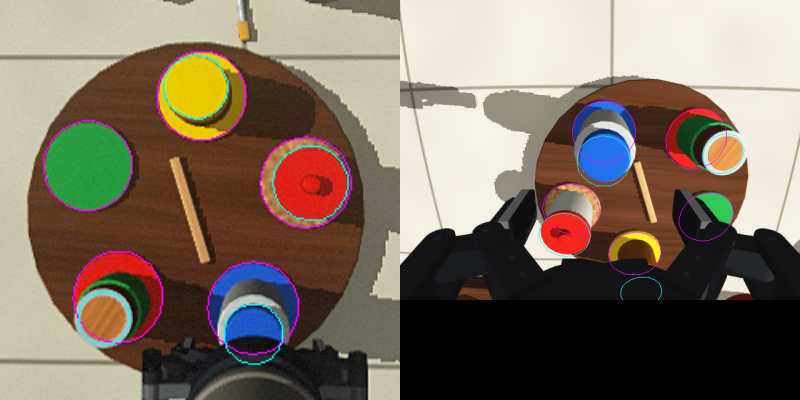

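Jar is on yellow, flask on blue and pot on cork, all upright, and the stick hasn't moved. Next, the gourd.

Call:
{"name": "step_arm", "arguments": {
  "delta_pos": [
    [0, 0.03, 0.001],
    [0, 0.08, 0.003],
    [0, 0.12, 0.004],
    [0, 0.133, 0.004],
    [0.02, 0.133, 0.004],
    [0.07, 0.133, 0.004],
    [0.12, 0.133, 0.004],
    [0.164, 0.133, 0.004]
  ],
  "spin": [0, 0, 0, 0, 0, 0, 0, 0],
  "grip": [0, 0, 0, 0, 0, 0, 0, 0]
}}

```text
time: 21.98
tool_pos: [0.4468, 0.1625, 0.0553]
orientation: [[-0.001, 0.001, 1.0], [-0.001, 1.0, -0.001], [-1.0, -0.001, -0.001]]
wrist_force: [0.4, 0.1, 0.0]
grip_width: 0.0854
```

Call:
{"name": "step_arm", "arguments": {
  "delta_pos": [
    [0, 0, 0],
    [0, 0, 0],
    [0, 0, 0],
    [0, 0, 0],
    [0, 0, 0],
    [0, 0, 0],
    [0, 0, 0],
    [0, 0, 0]
  ],
  "spin": [0, 0, 0, 0, 0, 0, 0, 0],
  "grip": [0, 20, 60, 100, 140, 180, 220, 255]
}}

```text
time: 22.98
tool_pos: [0.4493, 0.1649, 0.0596]
orientation: [[0.005, -0.001, 1.0], [0.002, 1.0, 0.001], [-1.0, 0.002, 0.005]]
wrist_force: [-0.4, -0.2, 7.1]
grip_width: 0.0613
```

Call:
{"name": "step_arm", "arguments": {
  "delta_pos": [
    [0, 0, 0],
    [0, 0, 0],
    [-0.005, 0, 0],
    [-0.015, 0, 0],
    [-0.03, 0, 0],
    [-0.05, 0, 0],
    [-0.075, 0, 0],
    [-0.1, 0, 0]
  ],
  "spin": [0, 0, 0, 0, 0, 0, 0, 0],
  "grip": [255, 255, 255, 255, 255, 255, 255, 255]
}}

```text
time: 23.98
tool_pos: [0.4473, 0.1642, 0.1589]
orientation: [[0.001, -0.001, 1.0], [0.0, 1.0, 0.001], [-1.0, 0.0, 0.001]]
wrist_force: [-0.1, 0.2, -2.8]
grip_width: 0.0607
```

Call:
{"name": "step_arm", "arguments": {
  "delta_pos": [
    [0, 0.005, 0.02],
    [0, 0.013, 0.05],
    [0, 0.021, 0.08],
    [0, 0.029, 0.112],
    [0, 0.034, 0.13],
    [0, 0.035, 0.136],
    [0.01, 0.035, 0.136],
    [0.03, 0.035, 0.136]
  ],
  "spin": [0, 0, 0, 0, 0, 0, 0, 0],
  "grip": [255, 255, 255, 255, 255, 255, 255, 255]
}}

```text
time: 24.98
tool_pos: [0.5829, 0.1993, 0.1276]
orientation: [[0.001, -0.001, 1.0], [0.001, 1.0, 0.001], [-1.0, 0.001, 0.001]]
wrist_force: [0.5, 0.0, -2.2]
grip_width: 0.0615
```

Call:
{"name": "step_arm", "arguments": {
  "delta_pos": [
    [0.02, 0, 0],
    [0.04, 0, 0],
    [0.055, 0, 0],
    [0.064, 0, 0],
    [0.068, 0, 0],
    [0.07, 0, 0],
    [0.07, 0, 0]
  ],
  "spin": [0, 0, 0, 0, 0, 0, 0],
  "grip": [255, 255, 255, 255, 255, 255, 255]
}}

```text
time: 25.85
tool_pos: [0.583, 0.1993, 0.0598]
orientation: [[-0.0, -0.001, 1.0], [0.001, 1.0, 0.001], [-1.0, 0.001, -0.0]]
wrist_force: [-5.5, -1.3, 7.4]
grip_width: 0.0613
```

Contact. Release and rise.

Call:
{"name": "step_arm", "arguments": {
  "delta_pos": [
    [0, 0, 0],
    [0, 0, 0],
    [0, 0, 0],
    [0, 0, 0],
    [-0.02, 0, 0],
    [-0.06, 0, 0],
    [-0.11, 0, 0],
    [-0.16, 0, 0]
  ],
  "spin": [0, 0, 0, 0, 0, 0, 0, 0],
  "grip": [150, 80, 0, 0, 0, 0, 0, 0]
}}

```text
time: 26.85
tool_pos: [0.5833, 0.1993, 0.2187]
orientation: [[0.0, -0.001, 1.0], [0.0, 1.0, 0.001], [-1.0, 0.0, 0.0]]
wrist_force: [0.7, 0.8, -0.2]
grip_width: 0.0856
```

Call:
{"name": "step_arm", "arguments": {
  "delta_pos": [
    [0, -0.03, -0.002],
    [0, -0.07, -0.005],
    [0, -0.12, -0.008],
    [0, -0.17, -0.012],
    [0, -0.205, -0.014],
    [0, -0.22, -0.015],
    [0, -0.22, -0.015],
    [0.04, -0.22, -0.015]
  ],
  "spin": [0, 0, 0, 0, 0, 0, 0, 0],
  "grip": [0, 0, 0, 0, 0, 0, 0, 0]
}}

```text
time: 27.85
tool_pos: [0.572, -0.0179, 0.1801]
orientation: [[0.009, -0.004, 1.0], [0.002, 1.0, 0.004], [-1.0, 0.002, 0.009]]
wrist_force: [-0.1, -0.0, -0.3]
grip_width: 0.0855
```

Call:
{"name": "step_arm", "arguments": {
  "delta_pos": [
    [0.04, 0, 0],
    [0.08, 0, 0],
    [0.11, 0, 0],
    [0.129, 0, 0],
    [0.129, 0, 0]
  ],
  "spin": [0, 0, 0, 0, 0],
  "grip": [0, 0, 0, 0, 0]
}}

```text
time: 28.48
tool_pos: [0.5671, -0.0173, 0.0464]
orientation: [[-0.004, -0.005, 1.0], [0.002, 1.0, 0.005], [-1.0, 0.002, -0.004]]
wrist_force: [-0.5, -0.2, 1.3]
grip_width: 0.0853
```

Call:
{"name": "step_arm", "arguments": {
  "delta_pos": [
    [0, 0, 0],
    [0, 0, 0],
    [0, 0, 0],
    [0, 0, 0],
    [0, 0, 0],
    [0, 0, 0],
    [0, 0, 0],
    [0, 0, 0]
  ],
  "spin": [0, 0, 0, 0, 0, 0, 0, 0],
  "grip": [20, 60, 100, 140, 180, 220, 255, 255]
}}

```text
time: 29.48
tool_pos: [0.5698, -0.0202, 0.0499]
orientation: [[0.003, -0.001, 1.0], [0.001, 1.0, 0.001], [-1.0, 0.001, 0.003]]
wrist_force: [-0.5, 0.0, 6.3]
grip_width: 0.0654
```

Call:
{"name": "step_arm", "arguments": {
  "delta_pos": [
    [0, 0, 0],
    [-0.005, 0, 0],
    [-0.015, 0, 0],
    [-0.03, 0, 0],
    [-0.05, 0, 0],
    [-0.075, 0, 0],
    [-0.1, 0, 0],
    [-0.12, 0, 0]
  ],
  "spin": [0, 0, 0, 0, 0, 0, 0, 0],
  "grip": [255, 255, 255, 255, 255, 255, 255, 255]
}}

```text
time: 30.48
tool_pos: [0.5687, -0.0209, 0.1704]
orientation: [[0.002, -0.0, 1.0], [-0.0, 1.0, 0.0], [-1.0, -0.0, 0.002]]
wrist_force: [1.0, -0.1, -3.0]
grip_width: 0.0652
```

Call:
{"name": "step_arm", "arguments": {
  "delta_pos": [
    [-0.02, 0, 0],
    [-0.03, 0.02, -0.012],
    [-0.03, 0.055, -0.034],
    [-0.03, 0.09, -0.055],
    [-0.03, 0.125, -0.077],
    [-0.03, 0.16, -0.1],
    [-0.03, 0.182, -0.113],
    [-0.03, 0.187, -0.1155]
  ],
  "spin": [0, 0, 0, 0, 0, 0, 0, 0],
  "grip": [255, 255, 255, 255, 255, 255, 255, 255]
}}

```text
time: 31.48
tool_pos: [0.4518, 0.1681, 0.199]
orientation: [[0.0, -0.005, 1.0], [0.001, 1.0, 0.005], [-1.0, 0.001, 0.0]]
wrist_force: [0.2, -0.5, -2.4]
grip_width: 0.0652
```

Call:
{"name": "step_arm", "arguments": {
  "delta_pos": [
    [0.02, 0, 0],
    [0.05, 0, 0],
    [0.08, 0, 0],
    [0.11, 0, 0],
    [0.132, 0, 0],
    [0.143, 0, 0],
    [0.149, 0, 0],
    [0.149, 0, 0]
  ],
  "spin": [0, 0, 0, 0, 0, 0, 0, 0],
  "grip": [255, 255, 255, 255, 255, 255, 255, 255]
}}

```text
time: 32.48
tool_pos: [0.4541, 0.166, 0.0502]
orientation: [[0.002, 0.0, 1.0], [0.001, 1.0, -0.0], [-1.0, 0.001, 0.002]]
wrist_force: [0.1, 0.4, -2.3]
grip_width: 0.0654
```

Call:
{"name": "step_arm", "arguments": {
  "delta_pos": [
    [0.001, 0, 0],
    [0.002, 0, 0],
    [0.002, 0, 0]
  ],
  "spin": [0, 0, 0],
  "grip": [255, 255, 255]
}}

```text
time: 32.85
tool_pos: [0.4541, 0.1663, 0.0498]
orientation: [[0.003, -0.0, 1.0], [0.001, 1.0, 0.0], [-1.0, 0.001, 0.003]]
wrist_force: [-3.6, -1.5, 11.0]
grip_width: 0.0653
```

Call:
{"name": "step_arm", "arguments": {
  "delta_pos": [
    [0, 0, 0],
    [0, 0, 0],
    [0, 0, 0],
    [0, 0, 0],
    [-0.02, 0, 0],
    [-0.06, 0, 0],
    [-0.11, 0, 0],
    [-0.16, 0, 0]
  ],
  "spin": [0, 0, 0, 0, 0, 0, 0, 0],
  "grip": [150, 80, 0, 0, 0, 0, 0, 0]
}}

```text
time: 33.85
tool_pos: [0.4526, 0.1663, 0.2086]
orientation: [[-0.0, -0.001, 1.0], [-0.0, 1.0, 0.001], [-1.0, -0.0, -0.0]]
wrist_force: [1.0, 0.9, -0.3]
grip_width: 0.0853
```

Call:
{"name": "step_arm", "arguments": {
  "delta_pos": [
    [-0.02, 0.03, -0.02],
    [-0.03, 0.07, -0.04],
    [-0.03, 0.12, -0.07],
    [-0.03, 0.17, -0.1],
    [-0.03, 0.21, -0.12],
    [-0.03, 0.23, -0.13],
    [-0.03, 0.23, -0.13],
    [-0.03, 0.23, -0.13]
  ],
  "spin": [0, 0, 0, 0, 0, 0, 0, 0],
  "grip": [0, 0, 0, 0, 0, 0, 0, 0]
}}

```text
time: 34.85
tool_pos: [0.3237, 0.3947, 0.2371]
orientation: [[0.001, 0.001, 1.0], [-0.001, 1.0, -0.001], [-1.0, -0.001, 0.001]]
wrist_force: [-0.6, -0.2, 0.4]
grip_width: 0.0853
```

```bash
python3 - <<'E'
from h import *
t=snap('top','t4'); s=snap('side','s4')
ims=[]
for dd in(t,s):
  i=dd['color'][:,:,::-1].copy()
  def circ(c,R,z,col=(255,255,0)):
    a=np.linspace(0,2*np.pi,60); p=proj(dd,np.c_[c[0]+R*np.cos(a),c[1]+R*np.sin(a),0*a+z]); cv2.polylines(i,[p.astype(np.int32)],True,col,1)
  C=((.4526,.1662),(.5837,.1986),(.4433,.0312),(.6551,.084))
  if dd is t:
    for c,R,z in zip(C,(.034,.023,.0245,.029),(.101,.122,.16,.114)): circ(c,R,z)
  ims.append(i)
cv2.imwrite('pics/f.png',np.hstack([cv2.resize(ims[0][160:400,180:430],(400,384)),cv2.resize(ims[1][165:405,210:490],(400,384))]))
E
```

```text
(no output)
```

View pics/f.png

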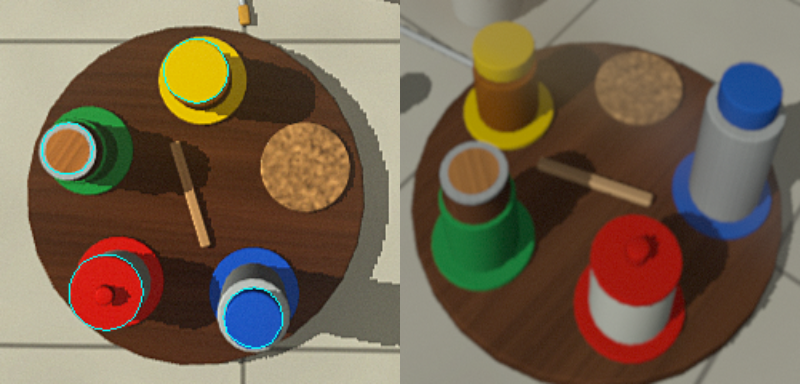

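All four stand upright and centred on their own colours. The cork is empty, the stick hasn't moved, and the arm is clear.

```bash
python3 -c "
from h import *
print(workorder.hand_in())"
```

```text
the job is handed in; nothing more can be done
None
```

The job is done and handed in at about 35 s of the 128 s allowed. The gourd is on green, the jar on yellow, the flask on blue and the middle-sized pot on red.

It took five pick-and-place moves: pot to the cork coaster, jar to yellow, flask to blue, gourd to green, then pot to red. Things were set down only on coasters.

- **Last checks:** the final top and side pictures show all four upright. In the top picture their tops match circles drawn for the coaster centres to about 2 mm. The cork coaster is empty, the stick looks unmoved and the arm is clear.
- **Forces:** the highest wrist force read was about 24 N, when setting down the flask. I backed off 2 mm before releasing it.
- **Disagreement:** side-camera positions differed from the top camera by about 5 mm. The wrist camera agreed with the top camera, so I used the top camera's values.

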